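Shut the clip-lock spares case

ROBOT

A 6-joint arm with a two-finger parallel gripper is mounted at the origin on a cart in front of the work surface, level with it; the furniture and walls round the work are solid. World frame = base frame: x ahead of the robot, y to its left, z up, the work surface at z = 0. Lengths are in mm, angles in rad, forces in N, time in s.
With the tool pointing down it reaches from about 275 to 750 mm from the base axis. Payload 10.2 kg.
Tool frame: the origin (TCP) lies between the finger pads; the fingertips stand 17 mm ahead of it and the grasp point (between the pads) lies 2 mm behind it; z points along the fingers, y is the line along which they close (so a half turn about z gives the same grasp; the last joint's range is limited). The gripper opens to 85 mm and grips with 20 to 120 N. Pads are 22 mm wide; open, the fingers measure 114 mm over their backs; the gripper's body (76 mm by 85 mm) begins 54 mm behind the grasp point. The pads swing forward as they close: fully open they stand 13 mm farther back than shut.
Start: joints at [-0.223, 0.313, 1.498, -0, 1.331, -0.223], TCP at [525.006, -0.014, 248.294] pointing down, gripper open.
Joint ranges: [-2.94, 2.94], [-0.97, 2.17], [0.19, 2.56], [-1.23, 4.37], [0.02, 3.11], [-2.88, 2.88]. Speed limits (rad/s): [2.39, 2.39, 3.01, 3.14, 3.14, 3.14].

INTERFACE

Orientations are given as a unit quaternion [w, x, y, z].
In Python, from rig import * gives the robot as it stands.
- The arm moves only by the tool step_arm, never from a script. Its argument "commands" is text: rows parted by semicolons, each of 7 numbers parted by spaces: the opening, from 0 (shut) to 1 (fully open), then the shift along the tool's x, y, z in cm, then the turn, a rotation vector about the tool's x, y, z in rad. In form: hand x y z rx ry rz; .... A call has 1 to 20 rows; each row is the pose to reach, as a shift and turn from the pose commanded when the call began, along the tool's axes at that moment; what a row does not reach only later rows make up. A row lasts 1/12 s, in which the tool goes at most 41.7 mm and 7.16 degrees, less where a joint would pass 70% of its speed; a pose out of reach is approached as far as the arm can. A call with a gripper value outside its range is refused whole. The fingers move at their own pace and stop on an object; "newtons" is the grip in N (left out, the last holds). Time passes only in rows, so rows that repeat a pose let the fingers close. It gives the time, the measured TCP pose, the force, the opening and the grip force at its end, in the units of the state.
- sense(): the state, without advancing time (a new reading comes with each control period).
- capture(name): name is "scene" or "side" or "wrist"; returns the picture (400x640x3 uint8, red, green, blue); there is no depth.
- camera_model(name): a dict with "mtx" (3x3 intrinsics, pixels), "k1" (the pictures are not rectified: a ray, as slopes to the right and down, at radius r is drawn at 1 + k1 r^2 times it, then the intrinsics apply), "eye" and "rotation" of the camera in the world. Camera axes: x right, y down, z forward; pixel columns grow to the right and rows downward; lengths in mm; the calibration is good to about 2 mm. A picture is of the moment at which its call begins: read the wrist's pose just before it. camera_model takes no time and is no camera call; for the wrist camera it gives the pose at the moment of the call.
- finish_job(): hands the job in; it is judged then, once.
Trained networks look in the newest picture that a camera, given by its name, has taken for a name from the list of things; names that differ only in an ending like _2 or _b are one class to them, and where a whole thing is asked for, a point or a joint stands for the part that bears it (a point fixed in the world has none). Each returns a list of dicts, best first, with "score" (0 to 1); they miss things now and then, are a little off and sometimes report something else, mostly with a low value. They report only what shows in the picture. A call takes as long as a camera call.
- search_frame(camera, label): "rect" ([centre column, centre row, width, height] in pixels, round what is visible of it).
- trace(camera, label): "mask" (400x640 bool, what is visible of it) and "rect" ([centre column, centre row, width, height] in pixels, round what is visible of it).
- spot_point(camera, label): "xy" ([column, row] in pixels: a listed point, or the origin of a listed thing).
The state is a dict: "time_s": time; "joints": joint angles; "dq": joint speeds; "tau": joint torques, N m; "eef_pos": TCP position; "ee_rot": TCP orientation; "force": force on the tool from outside, world axes, zero at the start; "wrist_torque": the same for the moment, N m; "grip_width": opening from 0.0 (shut) to 1.0 (fully open); "grip_force": force on a finger pad.
Only numpy, scipy, OpenCV 4.12 (cv2) and the standard library are available. Lean on these libraries where they do the work, as an engineer would, in place of code of your own. Each camera call takes 0.05 s, during which the arm holds its last target. There are 200 camera calls.

TASK

Close the open spares case on the bench: set its loose lid on it so that it sits down square and level all round, then fold all four spring clips on the lid's sides down until each snaps shut under the case's rim. Leave the other things on the bench where they are.

Things in the scene. Friction and masses are not known exactly. Their poses are not given: they have to be found in the camera images.
- case: Open grey plastic case, fixed to the bench; a steel flange and a bearing lie inside, below 34 mm. Origin: centre of underside; z up, long sides along y. Walls 90 (x) x 130 (y) mm outside, 3.5 mm thick; mouth 83 x 123 mm. Rim top 62 mm above the origin, 114 x 154 mm outside, overhanging the walls by 12 mm; under its outer edge a rounded catch ridge, bottom 43.5 mm up.
- lid: Loose grey lid, 0.4 kg, flat on the bench right way up. Origin: centre of underside (bottom of its black sealing bead); z up, long sides along y. Bead 80 x 120 mm, 7 mm high, round-edged, enters the case's mouth with 1.5 mm to spare a side. Plate 114 x 154 mm, 7 to 14 mm above the origin, lies on the rim when seated (origin 55 mm above the case's). Half a turn makes no difference.
- lid_handle (a point): Middle of the black bar handle on the lid, 37 mm above the lid's origin. The bar runs along the lid's y: 92 mm long, 12 mm wide (x), 10 mm high, on two posts 78 mm apart. Its top is 42 mm above the lid's origin; the gap under it is 18 mm high.
- clip_1 (a joint): Steel clip on the lid's -x side, 46 mm wide, 42 mm long. Angle: 0 = shut, hanging down, its hook caught under the case's rim; 1.57 = level; to 2.25 = tilted up. Hinge parallel to the side, 4 mm out from the plate's edge, 10.5 mm above the lid's origin. Stays where left. From about 0.45 rad the sprung hook must be pushed over the rim's catch ridge (3 to 7 N); past 0.2 rad it snaps in.
- clip_2 (a joint): Like clip_1, on the lid's +x side (hinges of clips 1 and 2 lie 61 mm from the lid's middle).
- clip_3 (a joint): Like clip_1, on the lid's +y end (hinges of clips 3 and 4 lie 81 mm from the lid's middle).
- clip_4 (a joint): Like clip_1, on the lid's -y end.
- clip_1_tab (a point): Point on the outer face of clip_1, 30 mm from its hinge, on its middle line: press here, down and then in toward the case. The clip is 2.5 mm thick.
- clip_2_tab (a point): The same point on clip_2.
- clip_3_tab (a point): The same point on clip_3.
- clip_4_tab (a point): The same point on clip_4.
- tape_rule: Tape measure, 66 x 73 x 32 mm, a bystander at the right of the work. Origin at the centre of its underside.
- yellow_driver: Screwdriver lying on the bench, 29 x 175 x 29 mm, a bystander at the left of the work. Origin at the centre of its underside.
- brass_part: Turned brass blank standing on the bench, 35 mm wide, 60 mm tall, a bystander between the case's and the lid's places. Origin at the centre of its underside.

How it is judged:
By the outcome, as a careful person would: the job done as asked, in the order asked, and still so for the second after the job is handed in, with the robot touching nothing.
It also fails if it takes over 61 s, if anything falls off the work surface, if the arm or the gripper's body presses on something with over 40 N, if the wrist force passes 120 N, or if a joint passes its speed limit or range.

## Working session

There is one attempt and no reset: what is moved stays moved. The work goes in short steps, Python scripts to look and compute and a tool call to move; the robot and the scene stay as the last step left them, time stands still between calls to the robot, and variables do not carry over. Pictures are saved under pics/ and viewed, at most 13 in all, crops included, and the job is handed in when it is done.

Besides the shell and the picture viewer there is one more tool, called after "Call:" as name(argument=value, ...) on one line, values as JSON. step_arm: Moves the arm, as the interface text tells. Its arguments: {"type":"object","properties":{"commands":{"type":"string"},"newtons":{"type":"number"}},"required":["commands"]}

```bash
mkdir -p pics; cat > h.py <<'E'
from rig import *
import numpy as np, cv2
from scipy.spatial.transform import Rotation as R
def Q(q): return R.from_quat([q[1],q[2],q[3],q[0]])
def ray(cm,px):
    m=np.array(cm["mtx"]);k=cm["k1"]
    d=np.array([(px[0]-m[0,2])/m[0,0],(px[1]-m[1,2])/m[1,1]]);u=d.copy()
    for _ in range(30): u=d/(1+k*(u@u))
    r=cm["rotation"]; r=np.array(r)
    Rm=r if r.shape==(3,3) else Q(r).as_matrix()
    return np.array(cm["eye"]),Rm@np.array([u[0],u[1],1.])
def at(cm,px,z):
    e,d=ray(cm,px); return e+d*(z-e[2])/d[2]
def proj(cm,p):
    r=np.array(cm["rotation"]);Rm=r if r.shape==(3,3) else Q(r).as_matrix()
    v=Rm.T@(np.array(p)-np.array(cm["eye"]));u=v[:2]/v[2];u=u*(1+cm["k1"]*(u@u));m=np.array(cm["mtx"])
    return np.array([m[0,0]*u[0]+m[0,2],m[1,1]*u[1]+m[1,2]])
def shot(c,n):
    im=capture(c); cv2.imwrite(f"pics/{n}.png",im[:,:,::-1]); return im
E
python3 - <<'E'
from h import *
for c in ["scene","wrist"]:
    cm=camera_model(c);shot(c,c+"0")
    print(c,np.round(cm["eye"]),cm["mtx"],cm["k1"],np.round(cm["rotation"],3))
    for l,z in [("case",0),("lid",0),("lid_handle",37),("clip_1_tab",20),("brass_part",0),("tape_rule",0),("yellow_driver",0)]:
        for r in spot_point(c,l)[:4]: print(l,round(r["score"],2),np.round(r["xy"]),np.round(at(cm,r["xy"],z)))
a=cv2.imread("pics/scene0.png");b=cv2.imread("pics/wrist0.png")
cv2.imwrite("pics/both.png",np.vstack([a,b])[:, :] if 0 else cv2.resize(np.vstack([a,b]),None,fx=.75,fy=.75))
print(sense())
E
```

```text
scene [-368.  624. 1240.] [[491.4739104    0.         317.85693323]
 [  0.         491.4739104  201.81889201]
 [  0.           0.           1.        ]] 0.00966107174904684 [ 0.177 -0.422  0.828 -0.324]
case 0.87 [376. 175.] [ 577. -286.    0.]
lid 0.75 [246. 254.] [549. 278.   0.]
lid 0.18 [378. 176.] [ 569. -287.    0.]
lid_handle 0.66 [243. 252.] [535. 291.  37.]
clip_1_tab 0.52 [261. 265.] [470. 267.  20.]
brass_part 0.63 [303. 198.] [643.  -7.   0.]
tape_rule 0.66 [445. 163.] [ 475. -532.    0.]
yellow_driver 0.89 [203. 316.] [426. 488.   0.]
wrist [525.  70. 374.] [[303.47062595   0.         317.92388406]
 [  0.         303.47062595 197.77771361]
 [  0.           0.           1.        ]] 0.00048056438723820645 [0.139 0.99  0.    0.   ]
brass_part 0.7 [410. 176.] [642.  -8.   0.]
{'time_s': 0.8, 'joints': array([-2.23396779e-01,  3.12885083e-01,  1.49768511e+00, -2.34402599e-05,
        1.33096834e+00, -2.23386196e-01]), 'dq': array([-0.00045862, -0.00035199,  0.0010314 , -0.00093734,  0.00116862,
        0.00105665]), 'tau': array([ 1.64602625e-03, -4.12143624e+01, -2.59883416e+01, -6.66784217e-05,
        5.53703558e-04,  4.65154938e-05]), 'eef_pos': array([ 5.25016828e+02, -1.98621953e-02,  2.48307425e+02]), 'ee_rot': array([2.89663851e-05, 7.07108554e-01, 7.07105007e-01, 4.78735394e-06]), 'force': array([ 0.29222896,  0.00355541, -0.1297865 ]), 'wrist_torque': array([ 0.07020459,  0.01323719, -0.01071062]), 'grip_force': 0.0, 'grip_width': 1.001217861698454}
```

View image.

View pics/both.png

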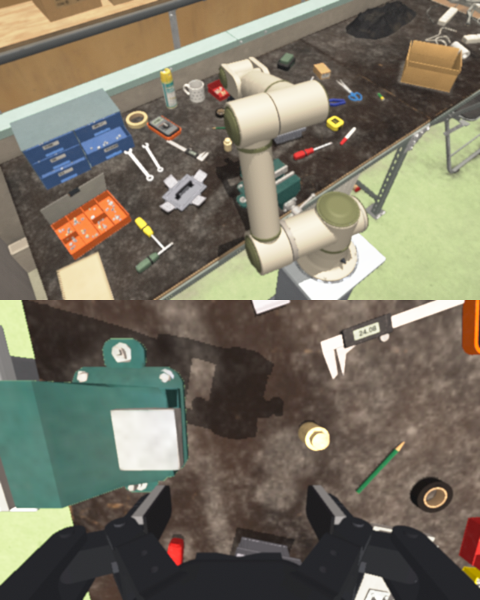

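Call:
step_arm(commands="1 4 0 -3 0 0 0;1 8 0 -4 0 0 0;1 12 0 -4 0 0 0;1 16 0 -4 0 0 0;1 20 0 -4 0 0 0;1 24 0 -4 0 0 0;1 28 1 -4 0 0 0;1 28 1 -4 0 0 0;1 28 1 -4 0 0 0;1 28 1 -4 0 0 0")

```text
time_s: 1.63
eef_pos: [535.0, 279.6, 288.1]
ee_rot: [0.0, 0.707, 0.707, -0.0]
force: [0.3, 0.2, -0.7]
grip_width: 1.0
grip_force: 0.0
```

```bash
python3 - <<'E'
from h import *
for c in ["wrist","scene"]:
    cm=camera_model(c);shot(c,c+"1")
    for l,z in [("lid",0),("lid_handle",37),("clip_1_tab",20)]:
        if c=="scene" and l!="clip_1_tab":
            l="case"; 
        for r in spot_point(c,l)[:5]: print(c,l,round(r["score"],2),np.round(r["xy"],1),np.round(at(cm,r["xy"],z),1))
a=trace("scene","case")[0]; np.save("case.npy",a["mask"]); print(a["rect"])
s=sense();print(s["time_s"],s["eef_pos"],s["ee_rot"])
E
python3 -c "
import cv2,numpy as np
a=cv2.imread('pics/wrist1.png');b=cv2.imread('pics/scene1.png')[100:260,280:480]
b=cv2.resize(b,None,fx=3,fy=3)[:,:600]
a=cv2.resize(a,None,fx=.9,fy=.9);a=cv2.resize(a,None,fx=1,fy=1)
cv2.imwrite('pics/w1.png',a);cv2.imwrite('pics/s1.png',b)"
```

```text
wrist lid 0.83 [316. 162.] [532.9 281.9   0. ]
wrist lid_handle 0.94 [318.1 166.8] [535.7 281.9  37. ]
wrist clip_1_tab 0.97 [254.2 183.6] [450.6 256.1  20. ]
scene case 0.46 [378.9 174.9] [ 573.7 -294.4    0. ]
scene case 0.46 [378.9 174.9] [ 545.6 -267.    37. ]
scene clip_1_tab 0.19 [380.4 177.6] [ 544.7 -274.8   20. ]
[395.4, 174.6, 17.5, 23.7]
2.0833 [535.07295241 279.61595598 288.43185471] [3.35641045e-05 7.07305375e-01 7.06908128e-01 6.13500382e-05]
```

View pics/wrist1.png

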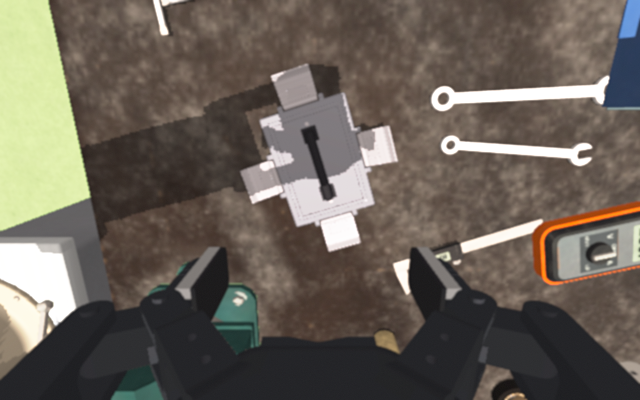

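View pics/s1.png

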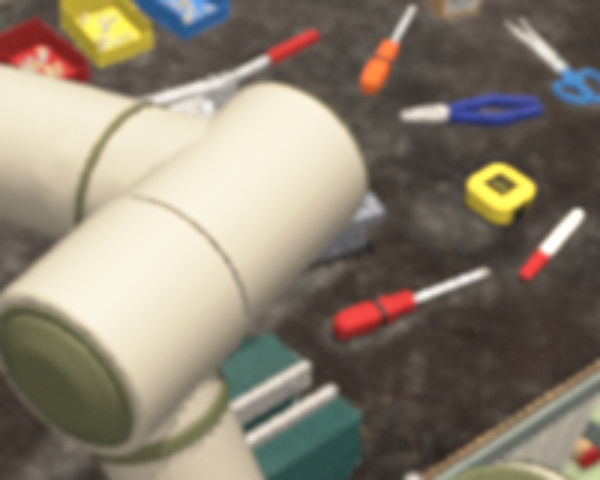

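```bash
python3 - <<'E'
from h import *
im=cv2.imread("pics/wrist1.png");cm=camera_model("wrist")
m=(im.max(2)<45).astype(np.uint8);m[:120]=0;m[205:]=0;m[:,:290]=0;m[:,345:]=0
n,l,st,c=cv2.connectedComponentsWithStats(m)
i=1+np.argmax(st[1:,4]);print(st[i])
p=np.argwhere(l==i)[:,::-1].astype(float)
w=np.array([at(cm,q,42)[:2] for q in p]).astype(np.float32)
r=cv2.minAreaRect(w);print(r,w.mean(0));u,s,v=np.linalg.svd(w-w.mean(0));print(v[0],np.degrees(np.arctan2(*v[0][::-1])))
E
```

```text
[303 127  25  59 479]
((534.8430786132812, 295.4107666015625), (14.917089462280273, 72.42291259765625), 18.684101104736328) [532.03424 300.10153]
[ 0.27998984 -0.96000296] -73.7404
```

```bash
python3 - <<'E'
from h import *
im=cv2.imread("pics/wrist1.png");cm=camera_model("wrist")
for t in (60,75,90):
    m=(im.max(2)<t).astype(np.uint8);m[:122]=0;m[205:]=0;m[:,:296]=0;m[:,342:]=0
    n,l,st,c=cv2.connectedComponentsWithStats(m)
    i=1+np.argmax(st[1:,4])
    w=np.array([at(cm,q,42)[:2] for q in np.argwhere(l==i)[:,::-1].astype(float)]).astype(np.float32)
    print(t,st[i],cv2.minAreaRect(w))
cv2.imwrite("pics/c.png",cv2.resize(im[50:260,230:410],None,fx=4,fy=4,interpolation=2)[:800,:720][:600])
# outline of lid by template: plate corners at z=14
E
```

```text
60 [302 126  31  73 613] ((535.657958984375, 286.8803405761719), (16.224651336669922, 91.09661102294922), 15.505912780761719)
75 [301 126  33  74 753] ((537.5435180664062, 286.81396484375), (17.220998764038086, 92.6670150756836), 18.339387893676758)
90 [301 125  34  75 817] ((537.5016479492188, 286.7523193359375), (18.251155853271484, 93.42256927490234), 18.01204490661621)
```

View pics/c.png

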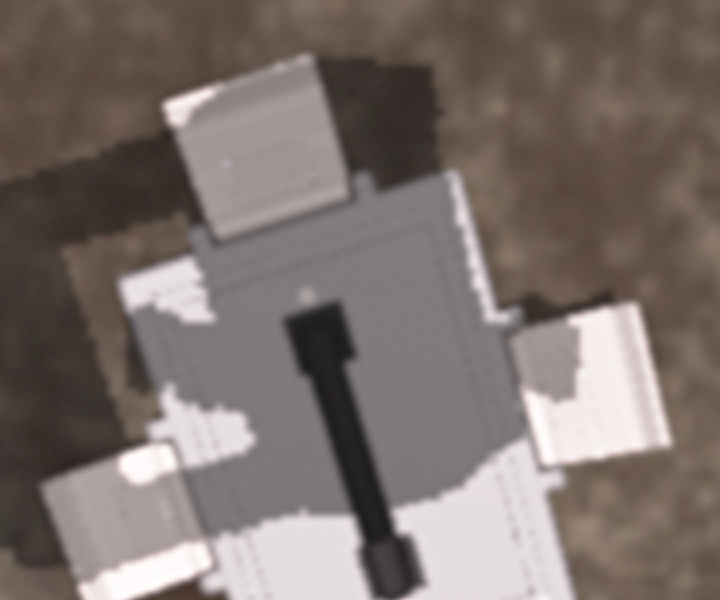

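```bash
python3 - <<'E'
from h import *
cm=camera_model("wrist")
c=np.array([at(cm,p,14)[:2] for p in [(343.7,93.2),(260.6,120),(295.5,225),(373.3,206.3)]])
print(c.round(1),c.mean(0))
for i in range(4):
    d=c[(i+1)%4]-c[i];print(np.linalg.norm(d),np.degrees(np.arctan2(d[1],d[0])))
# least-squares fit of template by LM over pose with corners
E
```

```text
[[568.  370.9]
 [462.5 338.4]
 [504.2 195. ]
 [612.5 222.6]] [536.7998807  281.69716785]
110.42738703380793 -162.89540408124174
149.35417043872425 -73.76995300124943
111.75006196674352 14.305277538269536
154.79824896798146 106.70104075077455
```

```bash
python3 - <<'E'
from h import *
c="side";cm=camera_model(c);shot(c,"side1")
print(np.round(cm["eye"]),cm["mtx"][0][0])
for l,z in [("case",0),("lid",0),("lid_handle",37),("clip_1_tab",30),("brass_part",0)]:
        for r in spot_point(c,l)[:4]: print(c,l,round(r["score"],2),np.round(r["xy"],1),np.round(at(cm,r["xy"],z),1))
E
```

```text
[  509. -1172.  1062.] 379.32487796077663
side case 0.8 [332.1 277. ] [ 567.5 -306.9    0. ]
side lid 0.94 [326.2 178. ] [554.5 290.    0. ]
side lid 0.68 [331.  192.5] [574.7 178.9   0. ]
side lid_handle 0.74 [320.8 174.1] [528.2 269.4  37. ]
side clip_1_tab 0.7 [303.5 155.9] [442.3 433.9  30. ]
side clip_1_tab 0.47 [332.1 192.2] [577.8 143.   30. ]
side clip_1_tab 0.45 [306.1 177.6] [460.3 250.2  30. ]
side brass_part 0.61 [351.  222.7] [652.8 -21.3   0. ]
```

View pics/side1.png

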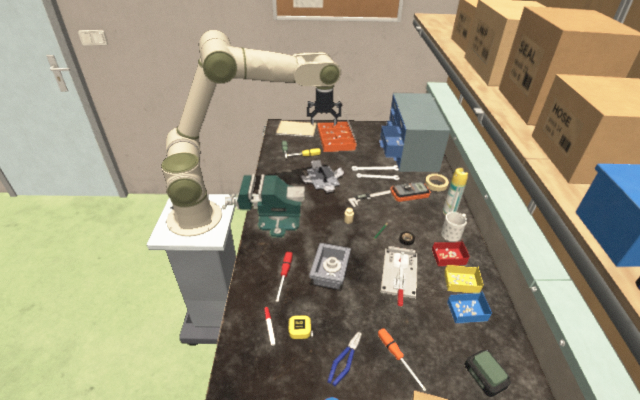

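Call:
step_arm(commands="1 -4.1 0.2 0 0 0 0;1 -8.2 0.4 0 0 0 0;1 -12.3 0.6 0 0 0 0;1 -16.4 0.8 0 0 0 0;1 -20.5 1 0 0 0 0;1 -24.6 1.2 0 0 0 0;1 -28.7 1.4 0 0 0 0;1 -32.8 1.6 0 0 0 0;1 -36.9 1.8 0 0 0 0;1 -41 2 0 0 0 0;1 -45.1 2.2 0 0 0 0;1 -49.2 2.4 0 0 0 0;1 -53.3 2.5 0 0 0 0;1 -57 2.5 0 0 0 0;1 -57 2.5 0 0 0 0;1 -57 2.5 0 0 0 0")

```text
time_s: 3.72
eef_pos: [559.6, -291.6, 287.5]
ee_rot: [-0.001, 0.708, 0.706, -0.0]
force: [-0.1, 0.4, -0.0]
grip_width: 0.998
grip_force: 0.0
```

```bash
python3 - <<'E'
from h import *
c="wrist";cm=camera_model(c);im=shot(c,"wrist2")
for l,z in [("case",0)]:
        for r in spot_point(c,l)[:4]: print(c,l,round(r["score"],2),np.round(r["xy"],1),np.round(at(cm,r["xy"],z),1))
a=trace(c,"case")[0];m=a["mask"];np.save("case.npy",m);print(a["rect"],a["score"])
cn=max(cv2.findContours(m.astype(np.uint8),0,2)[0],key=cv2.contourArea)
w=np.array([at(cm,q,62)[:2] for q in cn[:,0,:].astype(float)]).astype(np.float32)
print(cv2.minAreaRect(w))
s=sense();print(s["time_s"],s["eef_pos"],s["joints"])
y,x=int(a["rect"][1]),int(a["rect"][0])
y0=max(0,y-75);x0=max(0,x-100);print(x0,y0)
cv2.imwrite("pics/c2.png",cv2.resize(im[y0:y0+150,x0:x0+200,::-1],None,fx=4,fy=4,interpolation=2))
E
```

```text
wrist case 0.66 [318.4 158.7] [ 560.7 -284.3    0. ]
[323.2, 164.0, 119.4, 150.6] 0.73
((560.4725952148438, -285.866455078125), (154.3389434814453, 114.78079223632812), 76.11693572998047)
3.8667 [ 560.24724478 -288.82793831  288.57527603] [-6.61658374e-01  5.34194902e-01  1.06981047e+00  2.21254447e-04
  1.53744859e+00 -6.62955889e-01]
223 89
```

View pics/c2.png

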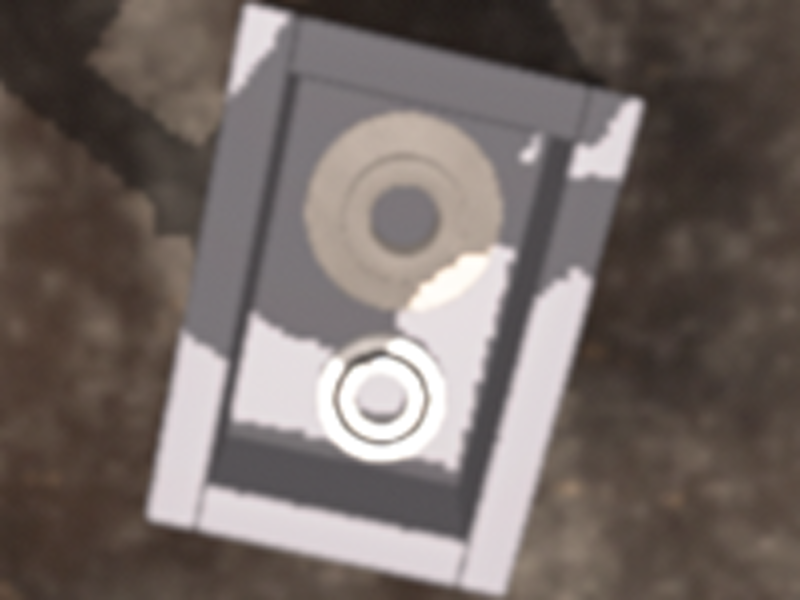

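```bash
python3 - <<'E'
from h import *
c="wrist";cm=camera_model(c);im=shot(c,"wrist3");a=trace(c,"case")[0];m=a["mask"]
print(cm["eye"],camera_model(c)["eye"])
cn=max(cv2.findContours(m.astype(np.uint8),0,2)[0],key=cv2.contourArea)
w=np.array([at(cm,q,62)[:2] for q in cn[:,0,:].astype(float)]).astype(np.float32)
r=cv2.minAreaRect(w);print(r)
px=np.array([proj(cm,[*p,62]) for p in cv2.boxPoints(r)]).astype(np.float32)
# refine: image corners near mask corners
g=cv2.cvtColor(im,cv2.COLOR_RGB2GRAY)
q=cv2.cornerSubPix(g,px.reshape(-1,1,2).copy(),(4,4),(-1,-1),(3,30,.01))[:,0];print(px.round(1),q.round(1))
w=np.array([at(cm,p,62)[:2] for p in q]);print(w.mean(0))
for i in range(4):
    d=w[(i+1)%4]-w[i];print(np.linalg.norm(d),np.degrees(np.arctan2(d[1],d[0])))
E
```

```text
[ 560.35048551 -218.89307251  414.80004192] [ 560.36575348 -218.74547838  414.94795307]
((560.2860717773438, -286.0452880859375), (155.51441955566406, 115.41516876220703), 76.43106079101562)
[[257.1 219.7]
 [347.3 240. ]
 [383.7 115.8]
 [283.   90. ]] [[258.4 219.5]
 [346.8 239.4]
 [382.4 116.4]
 [283.9  91.8]]
[ 560.4035005  -286.42533957]
112.95307229289384 -13.519966062328741
153.89360044439076 76.56296542805902
112.8869198028685 166.74441078537328
153.37263173834359 -103.46191457766366
```

Call:
step_arm(commands="0.7 4.1 -0.2 0 0 0 -0.05;0.7 8.2 -0.4 0 0 0 -0.1;0.7 12.3 -0.6 0 0 0 -0.15;0.7 16.4 -0.8 0 0 0 -0.2;0.7 20.5 -1 0 0 0 -0.25;0.7 24.6 -1.2 0 0 0 -0.28;0.7 28.7 -1.4 0 0 0 -0.28;0.7 32.8 -1.6 0 0 0 -0.28;0.7 36.9 -1.8 0 0 0 -0.28;0.7 41 -2 0 0 0 -0.28;0.7 45.1 -2.2 1.5 0 0 -0.28;0.7 49.2 -2.3 4 0 0 -0.28;0.7 53 -2.3 6 0 0 -0.28;0.7 56.2 -2.3 8 0 0 -0.28;0.7 57.2 -2.3 8.8 0 0 -0.28;0.7 57.2 -2.3 8.8 0 0 -0.28;0.7 57.2 -2.3 8.8 0 0 -0.28;0.7 57.2 -2.3 8.8 0 0 -0.28")

```text
time_s: 5.47
eef_pos: [537.4, 281.3, 201.5]
ee_rot: [0.001, 0.602, 0.799, 0.001]
force: [0.3, -0.2, 0.3]
grip_width: 0.702
grip_force: 0.0
```

```bash
cat >> h.py <<'E'
def lidpose(cm,im,c0,yaw0,z0=0):
    """refine plate corners (z0+14) from prior, return pose"""
    def cor(c,y): 
        k=R.from_euler("z",y).as_matrix()[:2,:2]
        return [np.r_[k@np.array(s)*1+c,z0+14] for s in [(57,77),(-57,77),(-57,-77),(57,-77)]]
    return [proj(cm,p) for p in cor(np.array(c0),yaw0)]
E
python3 - <<'E'
from h import *
c="wrist";s=sense();cm=camera_model(c);im=shot(c,"wrist4")
print(s["time_s"],s["eef_pos"],cm["eye"])
a=spot_point(c,"lid_handle")[0];print(a["xy"],at(cm,a["xy"],37))
px=np.array(lidpose(cm,im,(536.8,282),np.radians(16.3)));print(px.round())
for p in px: cv2.drawMarker(im,tuple(int(v) for v in p),(255,0,0),0,10,1)
p=proj(cm,[536.8,282,42]);cv2.drawMarker(im,tuple(int(v) for v in p),(255,0,0),0,10,1)
cv2.imwrite("pics/c4.png",cv2.resize(im[:300,160:480,::-1],None,fx=2,fy=2,interpolation=2))
E
```

```text
5.4667 [537.38243515 281.29147579 201.49520106] [518.14458572 348.5231265  327.70959131]
[316.1, 182.1] [535.79054969 283.45288321  37.        ]
[[374. 102.]
 [259. 103.]
 [266. 246.]
 [368. 245.]]
```

View pics/c4.png

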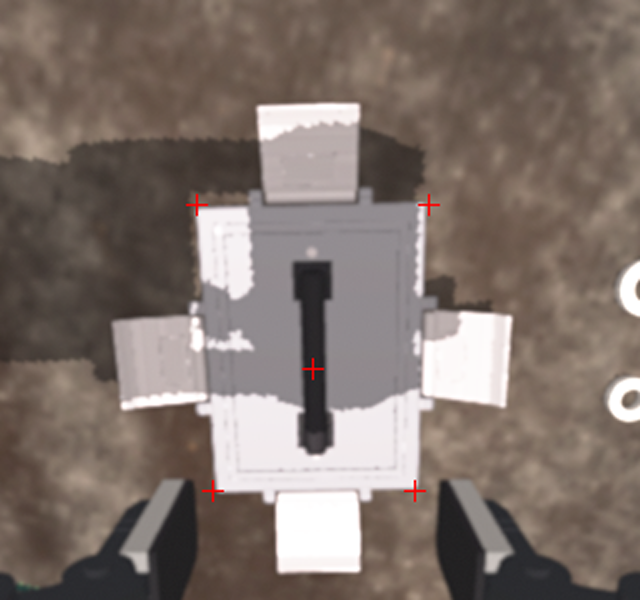

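Call:
step_arm(commands="0.6 0 0 4 0 0 -0.015;0.5 0 0 8 0 0 -0.015;0.45 0 0 12 0 0 -0.015;0.4 0 0 15 0 0 -0.015;0.4 0 0 16.4 0 0 -0.015;0.4 0 0 16.4 0 0 -0.015;0 0 0 16.4 0 0 -0.015;0 0 0 16.4 0 0 -0.015;0 0 0 16.4 0 0 -0.015;0 0 0 16.4 0 0 -0.015;0 0 0 16.4 0 0 -0.015;0 0 0 16.4 0 0 -0.015", newtons=80)

```text
time_s: 6.57
eef_pos: [538.1, 281.9, 38.4]
ee_rot: [0.001, 0.596, 0.803, 0.001]
force: [-1.2, -2.8, 7.5]
grip_width: 0.123
grip_force: 79.1
```

```bash
python3 - <<'E'
from h import *
s=sense();print({k:np.round(s[k],3) for k in s})
E
```

```text
{'time_s': np.float64(6.567), 'joints': array([ 2.90e-01,  7.17e-01,  1.45e+00, -1.00e-03,  9.71e-01, -4.00e-03]), 'dq': array([ 0.   , -0.001, -0.002,  0.001, -0.   ,  0.   ]), 'tau': array([ 1.5620e+00, -4.9573e+01, -1.9771e+01,  5.7400e-01, -4.2900e-01,
       -6.0000e-03]), 'eef_pos': array([538.15 , 281.866,  38.439]), 'ee_rot': array([0.001, 0.596, 0.803, 0.001]), 'force': array([-1.22 , -2.8  ,  7.499]), 'wrist_torque': array([-0.522,  0.093, -0.057]), 'grip_force': np.float64(79.098), 'grip_width': np.float64(0.123)}
```

```bash
cat >> h.py <<'E'
def rel(dp):
    return (Q(sense()["ee_rot"]).as_matrix().T@np.array(dp)/10).round(2)
def yaw():
    m=Q(sense()["ee_rot"]).as_matrix(); return np.degrees(np.arctan2(m[1,1],m[0,1]))
E
python3 - <<'E'
from h import *
print(yaw(), rel([560.4-537,-286.2-282,0]))
E
```

```text
16.901490261603357 [-5.505e+01 -1.428e+01 -1.000e-02]
```

Call:
step_arm(commands="0 0 0 -2 0 0 0;0 0 0 -5 0 0 0;0 0 0 -9 0 0 0;0 0 0 -13 0 0 0;0 0 0 -17 0 0 0;0 -1.5 -0.4 -20 0 0 0;0 -4.5 -1.2 -22 0 0 0.03;0 -8 -2.1 -22.4 0 0 0.08;0 -11.5 -3 -22.4 0 0 0.12;0 -15 -3.9 -22.4 0 0 0.16;0 -18.5 -4.8 -22.4 0 0 0.2;0 -22 -5.7 -22.4 0 0 0.24;0 -25.5 -6.6 -22.4 0 0 0.28;0 -29 -7.5 -22.4 0 0 0.32;0 -32.5 -8.4 -22.4 0 0 0.36;0 -36 -9.3 -22.4 0 0 0.4;0 -39.5 -10.2 -22.4 0 0 0.44;0 -43 -11.1 -22.4 0 0 0.48;0 -46.5 -12 -22.4 0 0 0.51;0 -50 -13 -22.4 0 0 0.53")

```text
time_s: 8.23
eef_pos: [557.6, -235.7, 260.3]
ee_rot: [-0.0, 0.786, 0.619, 0.0]
force: [1.1, -0.1, -4.9]
grip_width: 0.118
grip_force: 79.2
```

Call:
step_arm(commands="0 -2.4 -1.9 1 0 0 0;0 -3.8 -3 2 0 0 0;0 -4.1 -3.3 3 0 0 0;0 -4.1 -3.3 4 0 0 0;0 -4.1 -3.3 4 0 0 0;0 -4.1 -3.3 4 0 0 0")

```text
time_s: 8.73
eef_pos: [516.6, -265.8, 220.2]
ee_rot: [-0.0, 0.785, 0.62, 0.0]
force: [0.3, 0.4, -5.7]
grip_width: 0.118
grip_force: 79.6
```

```bash
python3 - <<'E'
from h import *
c="wrist";s=sense();cm=camera_model(c);im=shot(c,"wrist5")
print(s["time_s"],s["eef_pos"],s["ee_rot"],yaw(),s["force"],s["grip_width"],rel([560.4-s["eef_pos"][0],-286.2-s["eef_pos"][1],0]))
T=Q(s["ee_rot"]).as_matrix();e=np.array(s["eef_pos"])
for p in [(sx*77,sy*57) for sx,sy in [(1,1),(1,-1),(-1,-1),(-1,1)]]:
    q=proj(cm,e+T@np.array([p[0],p[1],23-1.5]));print(p,q.round(1));cv2.drawMarker(im,tuple(int(v) for v in q),(255,0,0),0,12,1)
cv2.imwrite("pics/c5.png",im[:,:,::-1])
E
```

```text
8.7333 [ 516.63095053 -265.76465779  220.17349922] [-3.62965646e-04  7.84909189e-01  6.19610710e-01  3.92481025e-05] -13.408315360723357 [ 0.27030714  0.40127829 -5.6612555 ] 0.11840847965198907 [-0.97  4.73  0.  ]
(77, 57) [440.7  95.3]
(77, -57) [193.7  95.1]
(-77, -57) [222.4 365.4]
(-77, 57) [412.  365.3]
```

View pics/c5.png

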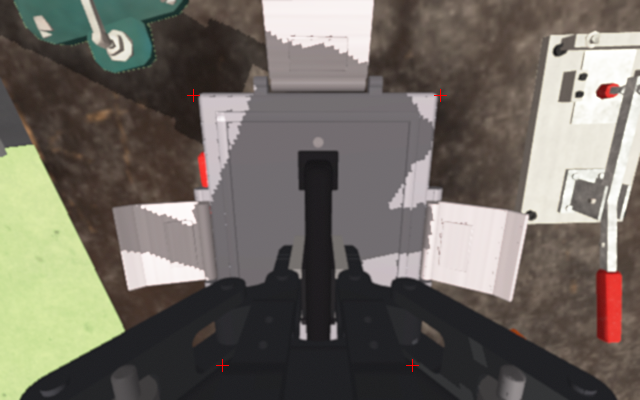

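```bash
python3 - <<'E'
from h import *
im=cv2.imread("pics/wrist5.png");g=cv2.GaussianBlur(im,(3,3),0).astype(float)
dx=np.abs(np.diff(g,axis=1)).sum(2);dy=np.abs(np.diff(g,axis=0)).sum(2)
def pk(v,o):
    i=[k for k in range(1,len(v)-1) if v[k]>25 and v[k]>=v[k-1] and v[k]>v[k+1]]; return [(k+o+.5,int(v[k])) for k in i]
for r in (105,115,125,140,160,180): print(r,"L",pk(dx[r,190:222],190),"R",pk(dx[r,420:450],420),"bar",pk(dx[r,290:350],290) if r>139 else "")
for c in (215,230,245,395,410,425): print(c,"T",pk(dy[85:108,c],85))
E
```

```text
105 L [(198.5, 121)] R [(436.5, 124)] bar 
115 L [(199.5, 127)] R [(422.5, 48), (435.5, 129)] bar 
125 L [(200.5, 128), (214.5, 26), (217.5, 31)] R [(431.5, 43), (434.5, 113)] bar 
140 L [(202.5, 120), (215.5, 35), (218.5, 39)] R [(432.5, 56)] bar [(313.5, 34), (322.5, 35)]
160 L [(197.5, 71), (204.5, 97), (218.5, 28), (220.5, 32)] R [(424.5, 29), (430.5, 119)] bar [(297.5, 76), (337.5, 74)]
180 L [(200.5, 71), (206.5, 100), (218.5, 47), (220.5, 47)] R [(428.5, 122)] bar [(298.5, 81), (337.5, 79)]
215 T [(92.5, 109), (96.5, 55)]
230 T [(92.5, 110), (96.5, 55)]
245 T [(93.5, 70), (96.5, 41)]
395 T [(92.5, 35)]
410 T [(92.5, 111), (96.5, 59)]
425 T [(92.5, 117), (97.5, 28)]
```

```bash
python3 - <<'E'
from h import *
from scipy.optimize import fsolve
cm=camera_model("wrist");s=sense();T=Q(s["ee_rot"]).as_matrix();e=np.array(s["eef_pos"])
P=lambda x,y,z:proj(cm,e+T@np.array([x,y,z]))
def f(v):
    x0,h=v
    out=[P(77+x0,0,h)[1]-92.5]
    xx=np.linspace(-20,90,400);a=np.array([P(x+x0,57,h) for x in xx]);b=np.array([P(x+x0,-57,h) for x in xx])
    w=np.mean([np.interp(r,a[::-1,1],a[::-1,0])-np.interp(r,b[::-1,1],b[::-1,0])-d for r,d in [(105,238),(115,236),(180,222)]])
    return out+[w]
print(fsolve(f,[0,24]))
print(rel([560.4-s["eef_pos"][0],-286.2-s["eef_pos"][1],0]),yaw())
E
```

```text
[ 1.40531135 25.87280854]
[-0.97  4.7   0.  ] -13.408315360723357
```

Call:
step_arm(commands="0 -0.5 2.4 2 0 0 0;0 -1.1 4.7 4.5 0 0 0;0 -1.1 4.7 8 0 0 0;0 -1.1 4.7 10.5 0 0 0;0 -1.1 4.7 11.3 0 0 0;0 -1.1 4.7 11.3 0 0 0;0 -1.1 4.7 11.3 0 0 0")

```text
time_s: 9.37
eef_pos: [560.4, -288.2, 109.1]
ee_rot: [0.001, 0.785, 0.62, 0.0]
force: [0.2, -0.7, -5.0]
grip_width: 0.119
grip_force: 79.9
```

```bash
python3 - <<'E'
from h import *
s=sense();print(s["time_s"],s["eef_pos"],yaw(),s["force"],s["wrist_torque"])
k=R.from_euler("z",-13.5,degrees=True).as_matrix();T=Q(s["ee_rot"]).as_matrix();C=np.array([560.4,-286.2,0])
print("tool target err (cm)",rel(C-T[:,0]*1.4-s["eef_pos"]))
cm=camera_model("wrist");im=shot("wrist","wrist6")
g=cv2.GaussianBlur(im,(3,3),0).astype(float)
# case rim corners/edges predicted, rim extends same as plate
for p in [(57,77),(-57,77)]: print(proj(cm,C+k@np.array([*p,62.])).round(1), proj(cm,s["eef_pos"]+T@np.array([p[1]+1.4,p[0],24.9])).round(1))
for sc in ("scene","side"):
    shot(sc,sc+"6")
a=cv2.imread("pics/side6.png")[225:300,285:375];b=cv2.imread("pics/wrist6.png")
a=cv2.resize(a,None,fx=4,fy=4,interpolation=2);z=np.zeros((600,800,3),np.uint8);z[:300,:360]=a;z[300:600,:480]=cv2.resize(b,(480,300));z[:300,360:760]=cv2.resize(b[60:210,120:320],(400,300));
cv2.imwrite("pics/c6.png",z)
E
```

```text
9.3667 [ 560.38385236 -288.23573888  109.11076057] -13.434840940023534 [ 0.15662791 -0.68919373 -5.03983844] [-0.07091826 -0.031871   -0.00282745]
tool target err (cm) [ 0.07 -0.07 10.91]
[421.7  93.8] [438.2  92.5]
[210.8  93.4] [196.2  92.3]
```

View pics/c6.png

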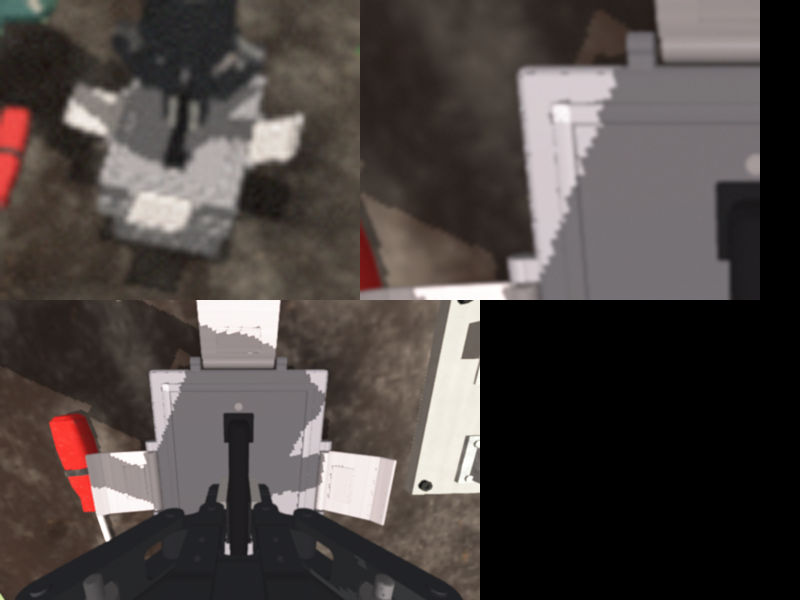

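Call:
step_arm(commands="0 0.05 -0.05 0.3 0 0 0;0 0.05 -0.05 0.6 0 0 0;0 0.05 -0.05 0.8 0 0 0;0 0.05 -0.05 1.0 0 0 0;0 0.05 -0.05 1.2 0 0 0;0 0.05 -0.05 1.2 0 0 0")

```text
time_s: 10.02
eef_pos: [559.0, -287.3, 94.7]
ee_rot: [-0.0, 0.785, 0.619, -0.0]
force: [0.2, 0.1, -5.4]
grip_width: 0.119
grip_force: 80.0
```

```bash
python3 - <<'E'
from h import *
s=sense();print(s["time_s"],s["eef_pos"],yaw(),s["force"],s["wrist_torque"],s["grip_width"])
T=Q(s["ee_rot"]).as_matrix();C=np.array([560.4,-286.2,0])
print("tool target err (cm)",rel(C-T[:,0]*1.4-s["eef_pos"]),"force tool",T.T@s["force"],"mom",T.T@s["wrist_torque"])
E
```

```text
10.0167 [ 558.9684728  -287.31250448   94.73925001] -13.465755658512146 [ 0.1729118   0.09032643 -5.41636158] [ 0.03832198 -0.00456711  0.06914002] 0.11883057045595749
tool target err (cm) [-0.    0.12  9.47] force tool [0.12613755 0.15133884 5.41629171] mom [ 0.00450743  0.03827819 -0.06916819]
```

Call:
step_arm(commands="0 0 0 0.1 0 0 0;0 0 0 0.2 0 0 0;0 0 0 0.3 0 0 0;0 0 0 0.4 0 0 0;0 0 0 0.4 0 0 0")

```text
time_s: 10.43
eef_pos: [559.2, -287.5, 93.5]
ee_rot: [0.001, 0.785, 0.619, -0.0]
force: [-6.3, 4.6, 11.1]
grip_width: 0.12
grip_force: 82.2
```

Call:
step_arm(commands="0.5 0 0 0 0 0 0;0.5 0 0 0 0 0 0;0.5 0 0 0 0 0 0;0.5 0 0 -1 0 0 0;0.5 0 0 -4 0 0 0;0.5 0 0 -8 0 0 0;0.5 0 0 -12 0 0 0;0.2 0 0 -13 0 0 0;0 0 0 -13 0 0 0;0 0 0 -13 0 0 0")

```text
time_s: 11.27
eef_pos: [559.1, -287.4, 221.6]
ee_rot: [0.0, 0.785, 0.619, 0.0]
force: [-0.1, -1.0, -0.5]
grip_width: 0.077
grip_force: 0.0
```

```bash
python3 - <<'E'
from h import *
s=sense();print(s["time_s"],s["eef_pos"],yaw(),s["force"],s["grip_width"])
cm=camera_model("wrist");im=shot("wrist","wrist7")
k=R.from_euler("z",-13.5,degrees=True).as_matrix();C=np.array([560.4,-286.2,0])
for z in (69,):
  for p in [(57,77),(-57,77),(-57,-77),(57,-77)]:
    q=proj(cm,C+k@np.array([*p,z]));print(q.round(1));cv2.drawMarker(im,tuple(int(v) for v in q),(255,0,0),0,12,1)
for r in spot_point("wrist","clip_1_tab")[:5]: print(r["score"],r["xy"], (k.T@(at(cm,r["xy"],80)-C)).round(1))
for r in search_frame("wrist","clip_1")[:5]: print(r["score"],r["rect"])
cv2.imwrite("pics/c7.png",cv2.resize(im[20:300,160:480,::-1],None,fx=2.1,fy=2.1,interpolation=2))
E
```

```text
11.2667 [ 559.12716075 -287.42921994  221.63099827] -13.46407045378456 [-0.06935726 -0.99156436 -0.51292373] 0.07678294745068301
[383.5 100.9]
[253.3 100.7]
[262.  259.9]
[374.2 260. ]
0.74 [222.6, 186.3] [-86.8   2.6  80. ]
0.92 [318.2, 71.5, 56.8, 57.0]
0.82 [317.6, 283.6, 15.2, 44.0]
0.74 [232.6, 186.1, 54.5, 56.1]
0.66 [404.1, 187.4, 53.5, 52.7]
```

View pics/c7.png

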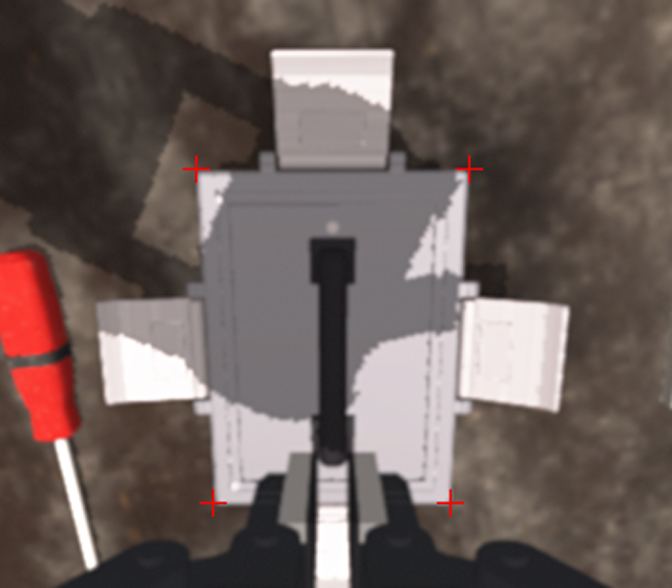

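Call:
step_arm(commands="0 4 0 2 0 0 0;0 8 0 5 0 0 0;0 10.9 0 8 0 0 0;0 10.9 0 9.4 0 0 0;0 10.9 0 10.6 0 0 0;0 10.9 0 11.9 0 0 0;0 11.1 0 13.1 0 0 0;0 11.7 0 13.7 0 0 0;0 12 0 14.2 0 0 0;0 12 0 14.8 0 0 0;0 11.6 0 15.7 0 0 0;0 11 0 16.3 0 0 0;0 11 0 16.3 0 0 0")

```text
time_s: 12.5
eef_pos: [584.0, -181.6, 56.9]
ee_rot: [-0.001, 0.785, 0.619, -0.0]
force: [-0.0, 0.3, -1.1]
grip_width: 0.0
grip_force: 0.0
```

```bash
cat >> h.py <<'E'
def rep():
    s=sense();T=Q(s["ee_rot"]).as_matrix();k=R.from_euler("z",-13.5,degrees=True).as_matrix()
    p=k.T@(np.array(s["eef_pos"])-[560.0,-286.4,0])
    print("t",s["time_s"],"lid frame TCP",p.round(1),"tip z",round(p[2]-17,1),"F lid",(k.T@s["force"]).round(1),"yaw",round(yaw(),2),"w",round(s["grip_width"],3))
E
python3 -c "
from h import *
rep()"
```

```text
t 12.5 lid frame TCP [ -1.2 107.5  56.9] tip z 39.9 F lid [-0.1  0.3 -1.1] yaw -13.52 w 0.0
```

Now push inward.

Call:
step_arm(commands="0 -0.3 0 0.2 0 0 0;0 -0.6 0 0.3 0 0 0;0 -0.9 0 0.4 0 0 0;0 -1.2 0 0.4 0 0 0;0 -1.5 0 0.4 0 0 0;0 -1.8 0 0.4 0 0 0;0 -1.9 0 0.4 0 0 0;0 -1.9 0 0.4 0 0 0")

```text
time_s: 13.17
eef_pos: [580.5, -198.1, 54.4]
ee_rot: [-0.001, 0.785, 0.619, 0.001]
force: [1.7, 6.9, -0.0]
grip_width: -0.003
grip_force: 3.5
```

```bash
python3 -c "
from h import *
rep()"
```

```text
t 13.1667 lid frame TCP [-0.7 90.6 54.4] tip z 37.4 F lid [ 0.   7.1 -0. ] yaw -13.47 w -0.003
```

Call:
step_arm(commands="0 -0.2 0 0 0 0 0;0 -0.4 0 0 0 0 0;0 -0.4 0 0 0 0 0;0 -0.4 0 0 0 0 0")

```text
time_s: 13.5
eef_pos: [580.4, -198.4, 54.4]
ee_rot: [-0.002, 0.785, 0.62, 0.003]
force: [7.5, 25.1, 2.9]
grip_width: 0.001
grip_force: 12.9
```

```bash
python3 -c "
from h import *
rep()"
```

```text
t 13.5 lid frame TCP [-0.7 90.3 54.4] tip z 37.4 F lid [ 1.4 26.2  2.9] yaw -13.42 w 0.001
```

Call:
step_arm(commands="0 1.5 0 0 0 0 0;0 3 0 -2 0 0 0;0 3 0 -6 0 0 0;0 2 0 -10 0 0 0;0 -2 0 -10 0 0 0;0 -6 0 -10 0 0 0;0 -10 0 -10 0 0 0;0 -14 0 -10 0 0 0;0 -18 0 -10 0 0 0;0 -19.3 0 -9 0 0 0;0 -19.3 0 -7.5 0 0 0;0 -19.3 0 -7.5 0 0 0")

```text
time_s: 14.5
eef_pos: [533.1, -390.6, 126.1]
ee_rot: [-0.002, 0.786, 0.619, -0.0]
force: [-0.5, 1.4, -0.4]
grip_width: 0.006
grip_force: 0.0
```

```bash
python3 -c "
from h import *
rep()"
```

```text
t 14.5 lid frame TCP [  -1.9 -107.6  126.1] tip z 109.1 F lid [-0.8  1.2 -0.4] yaw -13.56 w 0.006
```

Call:
step_arm(commands="0 0 0 1.2 0 0 0;0 0 0 2.4 0 0 0;0 -0.3 0 3.5 0 0 0;0 -0.9 0 4.1 0 0 0;0 -1.2 0 4.7 0 0 0;0 -1.2 0 5.3 0 0 0;0 -0.8 0 6.1 0 0 0;0 -0.2 0 6.8 0 0 0;0 0.2 0 7 0 0 0;0 0.5 0 7.1 0 0 0;0 0.8 0 7.2 0 0 0;0 1.1 0 7.2 0 0 0;0 1.4 0 7.2 0 0 0;0 1.7 0 7.2 0 0 0;0 1.9 0 7.2 0 0 0;0 2.1 0 7.2 0 0 0;0 2.1 0 7.2 0 0 0;0 2.1 0 7.2 0 0 0")

```text
time_s: 16.0
eef_pos: [538.4, -374.6, 58.3]
ee_rot: [0.004, 0.785, 0.619, -0.002]
force: [-6.9, -22.9, -4.4]
grip_width: -0.003
grip_force: 11.6
```

```bash
python3 -c "
from h import *
rep()"
```

```text
t 16.0 lid frame TCP [ -0.4 -90.8  58.3] tip z 41.3 F lid [ -1.4 -23.9  -4.4] yaw -13.53 w -0.003
```

Call:
step_arm(commands="0 -1.5 0 0 0 0 0;0 -3 0 -2 0 0 0.05;0 -3 0 -5 0 0 0.15;0 -1 1 -8 0 0 0.27;0 2 3 -10 0 0 0.39;0 5 5 -10 0 0 0.51;0 8 7.5 -10 0 0 0.63;0 8.7 9 -10 0 0 0.75;0 8.7 9 -10 0 0 0.87;0 8.7 9 -10 0 0 0.99;0 8.7 9 -10 0 0 1.11;0 8.7 9 -10 0 0 1.23;0 8.7 9 -9 0 0 1.35;0 8.7 9 -8 0 0 1.47;0 8.7 9 -7.2 0 0 1.57;0 8.7 9 -7.2 0 0 1.57;0 8.7 9 -7.2 0 0 1.57")

```text
time_s: 17.42
eef_pos: [647.2, -306.1, 129.3]
ee_rot: [-0.0, 0.993, -0.115, -0.0]
force: [-0.1, 0.3, 0.8]
grip_width: 0.0
grip_force: 0.0
```

```bash
python3 -c "
from h import *
rep(); print(sense()['joints'].round(2))"
```

```text
t 17.4167 lid frame TCP [ 89.4   1.2 129.3] tip z 112.3 F lid [-0.1  0.3  0.8] yaw -103.23 w 0.0
[-0.61  0.84  0.95  0.    1.35  1.2 ]
```

Call:
step_arm(commands="0 -0.1 0 1.2 0 0 0;0 -0.1 0 2.5 0 0 0;0 0.1 0 3.6 0 0 0;0 0.7 0 4.3 0 0 0;0 1 0 4.9 0 0 0;0 1 0 5.4 0 0 0;0 0.6 0 6.3 0 0 0;0 0 0 6.9 0 0 0;0 -0.4 0 7.1 0 0 0;0 -0.7 0 7.2 0 0 0;0 -1 0 7.3 0 0 0;0 -1.3 0 7.3 0 0 0;0 -1.6 0 7.3 0 0 0;0 -1.9 0 7.3 0 0 0;0 -2.1 0 7.3 0 0 0;0 -2.3 0 7.3 0 0 0;0 -2.3 0 7.3 0 0 0;0 -2.3 0 7.3 0 0 0")

```text
time_s: 18.92
eef_pos: [628.7, -302.2, 58.4]
ee_rot: [0.002, 0.993, -0.117, 0.007]
force: [23.5, -5.0, -5.5]
grip_width: 0.001
grip_force: 12.0
```

```bash
python3 -c "
from h import *
rep()"
```

```text
t 18.9167 lid frame TCP [70.5  0.7 58.4] tip z 41.4 F lid [24.1  0.6 -5.5] yaw -103.43 w 0.001
```

Call:
step_arm(commands="0 1.5 0 0 0 0 0;0 3 0 -2 0 0 0;0 3 0 -6 0 0 0;0 2 0 -10 0 0 0;0 -2 0 -10 0 0 0;0 -6 0 -10 0 0 0;0 -10 0 -10 0 0 0;0 -14 0 -10 0 0 0;0 -15.4 0 -9 0 0 0;0 -15.4 0 -7.3 0 0 0;0 -15.4 0 -7.3 0 0 0")

```text
time_s: 19.83
eef_pos: [473.2, -264.5, 127.7]
ee_rot: [-0.001, 0.993, -0.117, -0.002]
force: [0.2, -0.3, -0.6]
grip_width: 0.001
grip_force: 0.0
```

```bash
python3 -c "
from h import *
rep()"
```

```text
t 19.8333 lid frame TCP [-89.5   1.  127.7] tip z 110.7 F lid [ 0.3 -0.2 -0.6] yaw -103.46 w 0.001
```

Call:
step_arm(commands="0 0.1 0 1.2 0 0 0;0 0.1 0 2.5 0 0 0;0 -0.1 0 3.6 0 0 0;0 -0.7 0 4.3 0 0 0;0 -1 0 4.9 0 0 0;0 -1 0 5.4 0 0 0;0 -0.6 0 6.3 0 0 0;0 0 0 6.9 0 0 0;0 0.4 0 7.1 0 0 0;0 0.7 0 7.2 0 0 0;0 1 0 7.3 0 0 0;0 1.3 0 7.3 0 0 0;0 1.6 0 7.3 0 0 0;0 1.9 0 7.3 0 0 0;0 2.1 0 7.3 0 0 0;0 2.3 0 7.3 0 0 0;0 2.3 0 7.3 0 0 0;0 2.3 0 7.3 0 0 0")

```text
time_s: 21.33
eef_pos: [491.6, -269.2, 56.1]
ee_rot: [-0.002, 0.993, -0.116, -0.008]
force: [-41.7, 6.0, 22.1]
grip_width: 0.001
grip_force: 21.0
```

```bash
python3 -c "
from h import *
rep()"
```

```text
t 21.3333 lid frame TCP [-70.5   0.8  56.1] tip z 39.1 F lid [-42.   -3.9  22.1] yaw -103.35 w 0.001
```

Call:
step_arm(commands="0 -1.5 0 0 0 0 0;0 -3 0 -2 0 0 0;0 -3 0 -6 0 0 0;0 -2 0 -10 0 0 0;0 2 0 -14 0 0 0;0 5 0 -17 0 0 0;0 6.5 0 -20 0 0 0;0 6.5 0 -22 0 0 0;0 6.5 0 -22 0 0 0;0 6.5 0 -22 0 0 0")

```text
time_s: 22.17
eef_pos: [561.3, -285.9, 277.7]
ee_rot: [0.001, 0.993, -0.117, 0.002]
force: [-0.3, -0.1, -1.3]
grip_width: -0.002
grip_force: 0.0
```

```bash
python3 - <<'E'
from h import *
rep();im=shot("wrist","wrist9");cm=camera_model("wrist")
k=R.from_euler("z",-13.5,degrees=True).as_matrix();C=np.array([560.2,-286.3,0])
for p in [(57,77),(-57,77),(-57,-77),(57,-77)]:
    q=proj(cm,C+k@np.array([*p,69]));print(q.round());cv2.drawMarker(im,tuple(int(v) for v in q),(255,0,0),0,10,1)
b=shot("side","side9");c=shot("scene","scene9")
z=np.zeros((600,800,3),np.uint8);z[:300,:480]=cv2.resize(im[:,:,::-1],(480,300))
z[300:600,:400]=cv2.resize(b[225:300,280:380,::-1],(400,300),interpolation=2);z[300:600,400:]=cv2.resize(c[140:215,325:425,::-1],(400,300),interpolation=2)
cv2.imwrite("pics/c9.png",z)
E
```

```text
t 22.1667 lid frame TCP [  1.2   0.8 277.7] tip z 260.7 F lid [-0.3 -0.2 -1.3] yaw -103.4 w -0.002
[247. 124.]
[253. 224.]
[384. 225.]
[391. 125.]
```

View pics/c9.png

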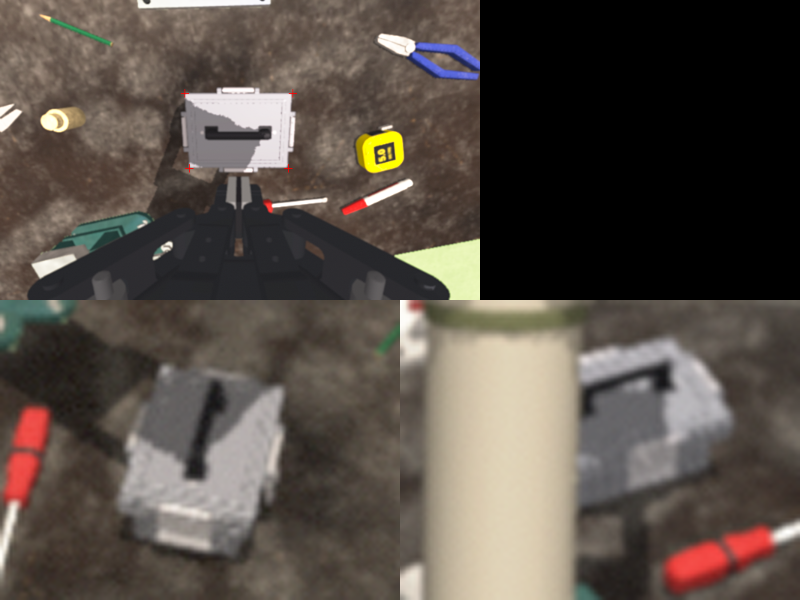

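The wrist view shows the lid square on the case, with all four plate corners on their predicted marks. All four clips hang shut against the sides, and the screwdriver, tape and brass part have not moved.

```bash
python3 -c "
from rig import *
print(finish_job())"
```

```text
the job is handed in; nothing more can be done
None
```

The case is closed: the lid is seated square, all four clips are pressed shut to their stops, no bystander was moved, and the job was handed in at about 22 s, though the last clip push peaked near 42 N at the fingertips (the 40 N limit names the arm and gripper body).

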